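# Dock the syrup cartridge

## Task

Load the dispenser: take the amber syrup cartridge with the red cap and slide it into the dock's slot from the open front, its white flange underneath the slotted plate, and push it fully home, until the hidden sprung stop at the back is pressed to its end. Push gently, only until you feel it is home, and leave it hanging upright there, let go. Leave the green cartridge, the tumbler and the shot glass where they stand.

Things in the scene. Friction and masses are not known exactly. Their poses are not given: they have to be found in the camera images.
- amber: cartridge to load: round, loose, 0.16 kg, 120 mm tall, standing. Origin: centre of its underside, z up its axis, any yaw alike. Amber barrel 36 mm in diameter to z = 62 mm; white flange 58 mm in diameter, z = 62 to 68, rims bevelled 1.8 mm; white neck 24 mm in diameter, z = 68 to 80; red ribbed cap 28 mm in diameter, z = 80 to 120: grip here
- green: the other cartridge, of the same shape and size, with a green barrel and a black cap; not to be moved
- dock: grey and steel dock, fixed, 107 mm tall at its back. Origin on the worktop on the slot's middle line; x: direction to slide in (the open mouth looks to -x, roughly to the robot), z up. Channel for the flange between ledges (top z = 92 mm) and the slotted plate (underside 100, top 106): inside it the cartridge's origin is 30 to 32 mm over the worktop. The foot is 8 mm thick
- dock_mouth (a point): middle of the open mouth: x = -46 mm of the dock, 96 mm up (mid height of the channel). Full section starts at x = -35 mm; flared lips reach to x = -54 and open 2 to 3 mm more each side. Channel walls 62 mm apart, plate's slot for the neck 30 mm wide, 43 mm for the barrel between the ledges
- dock_drag (a point): point at x = 8 mm of the dock, 92 mm up, between two sprung shoes in the ledges that lift the flange against the plate. They are met when the cartridge's axis is about 20 mm short of it and make it drag with 2 to 6 N, so a first resistance is not yet the end; the drag also keeps the cartridge where it is left
- stop_pad (a joint): travel of the sprung pad of the stop hidden at the back, m: 0 untouched, 0.006 at its end, then rigid; spring under 1 N. It is set to an unknown depth: at its end the cartridge's axis is anywhere from x = 1 to 31 mm of the dock. Home shows as a steep rise of the push: 8 to 10 N is enough, over 14 N too much (contact forces, tilting ones included, must stay under 35 N)
- tumbler: clear drinking tumbler, 77 mm in diameter, 89 mm tall, loose bystander; origin at the centre of its underside
- shot: clear shot glass, 48 mm in diameter, 61 mm tall, loose bystander; origin at the centre of its underside
Mind the look-alikes: they are no part of the job. What is shaped like the amber but blue or purple is not meant.

How it is judged (in metres and radians):
On the way:
1. the amber cartridge is lifted upright off the worktop, still outside the dock (height (world z) of amber above 0.015 m and horizontal distance between amber and dock above 0.065 m and angle between amber's own z axis and vertical below 0.3 rad), for 0.1 s.
At the end, for the whole second after the job is handed in: Amber hangs upright (0.1 rad), released, at rest in the slot: origin 27-36 mm up, within 5 mm of the slot's middle line, x past -4 mm, and the stop's pad still pressed by more than 4 of its 6 mm; green cartridge upright, and it, tumbler and shot glass within 30 mm of where they stood (value of joint stop_pad above 0.004 m and x of amber in the frame of dock above -0.004 m and y of amber in the frame of dock between -0.005 and 0.005 m and z of amber in the frame of dock between 0.027 and 0.036 m and angle between each of amber, green's own z axis and vertical below 0.1 rad and linear speed of amber below 0.02 m/s and distance of each of green, tumbler, shot from where it was at the start of the episode below 0.03 m); the robot touches nothing.
It fails at once if the amber cartridge is forced: its contacts with the dock together exceed 35 N (contact force between amber and dock above 35 N).
It fails at once if the green cartridge, the tumbler or the shot glass is moved by more than 30 mm (distance of any of green, tumbler, shot from where it was at the start of the episode above 0.03 m).
It also fails if it takes over 69 s, if anything falls off the work surface, if the arm or the gripper's body presses on something with over 40 N, if the wrist force passes 120 N, or if a joint passes its speed limit or range.

## Robot

A 6-joint arm with a two-finger parallel gripper is mounted at the origin on a cart in front of the work surface, level with it; the furniture and walls round the work are solid. World frame = base frame: x ahead of the robot, y to its left, z up, the work surface at z = 0. Lengths are in mm, angles in rad, forces in N, time in s.
With the tool pointing down it reaches from about 250 to 800 mm from the base axis. Payload 8.5 kg.
Tool frame: the origin (TCP) lies on the centre line of the jaws, within the pads' length; the fingertips stand bot.tips_ahead ahead of it and the grasp point (between the pads) lies 5 mm behind it (bot.tips_ahead is the distance from the TCP to the fingertips, in mm); z points along the fingers, y is the line along which they close (so a half turn about z gives the same grasp; the last joint's range is limited). The gripper opens to 85 mm and grips with 20 to 120 N. Pads are 22 mm wide; open, the fingers measure 114 mm over their backs; the gripper's body (76 mm by 85 mm) begins 54 mm behind the grasp point. The pads swing forward as they close: fully open they stand 13 mm farther back than shut.
Start: joints at [-1.254, 0.238, -0.013, 1.319, 0, 1.571], TCP at [163.537, -498.835, 245.276] pointing down, gripper open.
Joint ranges: [-2.66, 2.66], [-1.03, 1.9], [-1.14, 1.46], [-1.82, 2.27], [-1.45, 1.34], [-3.14, 3.14]. Speed limits (rad/s): [2.22, 2.22, 2.79, 3.14, 3.14, 3.14].

## Interface

Orientations are given as a rotation vector (axis times angle).
In Python, from plant import bot, grab_frame, ticket, masks_of, spot_point gives the robot as it stands. The module is installed in compiled form; this text tells all that it offers.
- The arm moves only by the tool apply_moves, never from a script. Its argument "motion" is a list of rows, each a list of 2 entries, a list of its own where there are three numbers: the shift along the tool's x, y, z in m, then the turn about the tool's z in rad. In form: [[[x, y, z], roll], ...]. A call has 1 to 20 rows; each row is the pose to reach, as a shift and turn from the pose commanded when the call began, along the tool's axes at that moment; what a row does not reach only later rows make up. A row lasts 1/8 s, in which the tool goes at most 62.5 mm and 10.7 degrees, less where a joint would pass 70% of its speed; a pose out of reach is approached as far as the arm can. A call with a gripper value outside its range is refused whole. "claw" is the opening, from 0 (shut) to 1 (fully open), set as the call begins (left out, the last holds). The fingers move at their own pace and stop on an object; "squeeze" is the grip in N (left out, the last holds). Time passes only in rows, so rows that repeat a pose let the fingers close. It gives the time, the measured TCP pose, the force, the opening and the grip force at its end, in the units of the state.
- bot.get_state(): the state, without advancing time (a new reading comes with each control period).
- grab_frame(name): name is "scene" or "top" or "wrist"; returns a dict with "image" (420x560x3 uint8, red, green, blue), "camera_matrix" (3x3 intrinsics, pixels), "origin" and "rotation" of the camera in the world; the wrist camera has in their place "mount" (4x4, takes a point from camera to tool coordinates, whose origin is the TCP and whose axes are the flange's). Camera axes: x right, y up, looking along -z (the intrinsics and any distortion apply to the point x, -y, -z); pixel columns grow to the right and rows downward; lengths in mm; the calibration is good to about 2 mm. A picture is of the moment at which its call begins: read the wrist's pose just before it. There is no depth.
- ticket.finish_job(): hands the job in; it is judged then, once.
Trained networks look in a picture, given as the dict that the camera call returned (one of the last four; its "shot" number tells which), for a name from the list of things; names that differ only in an ending like _2 or _b are one class to them, and where a whole thing is asked for, a point or a joint stands for the part that bears it (a point fixed in the world has none). Each returns a list of dicts, best first, with "conf" (0 to 1); they miss things now and then, are a little off and sometimes report something else, mostly with a low value. They report only what shows in the picture. A call takes as long as a camera call. They do not tell look-alikes from the thing itself.
- masks_of(picture, query): "mask" (420x560 bool, what is visible of it) and "box" ([left, top, width, height] in pixels, round what is visible of it).
- spot_point(picture, query): "pixel" ([column, row] in pixels: a listed point, or the origin of a listed thing).
The state is a dict: "time": time; "joint_pos": joint angles; "joint_vel": joint speeds; "joint_efforts": joint torques, N m; "tool_pos": TCP position; "tcp_rot": TCP orientation; "ft_force": force on the tool from outside, world axes, zero at the start; "ft_torque": the same for the moment, N m; "grip_width": finger opening in mm; "gripper_force": force on a finger pad.
Only numpy, scipy, OpenCV 4.12 (cv2) and the standard library are available. Lean on these libraries where they do the work, as an engineer would, in place of code of your own. Each camera call takes 0.05 s, during which the arm holds its last target. There are 200 camera calls.

## Working session

There is one attempt and no reset: what is moved stays moved. The work goes in short steps, Python scripts to look and compute and a tool call to move; the robot and the scene stay as the last step left them, time stands still between calls to the robot, and variables do not carry over. Pictures are saved under pics/ and viewed, at most 10 in all, crops included, and the job is handed in when it is done.

Besides the shell and the picture viewer there is one more tool, called after "Request:" by a JSON object that holds its "op" and its "data", one argument or row to a line. apply_moves: Moves the arm, as the interface text tells. Its arguments: {"type":"object","properties":{"motion":{"type":"array"},"claw":{"type":"number"},"squeeze":{"type":"number"}},"required":["motion"]}

```bash
mkdir -p pics; cat > h.py <<'E'
import numpy as np, cv2
from plant import bot, grab_frame, ticket, masks_of, spot_point
def ray(p,px,T=None):
    K=np.array(p["camera_matrix"]); d=np.linalg.inv(K)@[px[0],px[1],1]; d=np.array([d[0],-d[1],-d[2]])
    if "mount" in p:
        s=T; R=cv2.Rodrigues(np.array(s["tcp_rot"],float))[0]; M=np.array(p["mount"])
        return R@M[:3,3]+np.array(s["tool_pos"]), R@M[:3,:3]@d
    return np.array(p["origin"]).ravel(), np.array(p["rotation"])@d
def atz(p,px,z,T=None):
    o,d=ray(p,px,T); return (o+d*(z-o[2])/d[2])
def proj(p,X):
    R=np.array(p["rotation"]); c=R.T@(np.array(X,float)-np.array(p["origin"]).ravel()); K=np.array(p["camera_matrix"])
    q=K@[c[0],-c[1],-c[2]]; return q[:2]/q[2]
def save(n,im): cv2.imwrite(f"pics/{n}.png",im[:,:,::-1])
E
python3 - <<'E'
from h import *
s=bot.get_state(); print(s, bot.tips_ahead)
for n in("scene","top"):
    p=grab_frame(n); save(n,p["image"]); print(n,[k for k in p], np.round(p["origin"]))
    for q in("amber","green","dock","dock_mouth","dock_drag","tumbler","shot"):
        print(q,[(np.round(d["pixel"]),round(d["conf"],2)) for d in spot_point(p,q)][:4],[(d["box"],round(d["conf"],2)) for d in masks_of(p,q)][:4] if "_" not in q else "")
E
```

```text
{'time': 0.0, 'joint_pos': array([-1.25400597e+00,  2.38802890e-01, -1.42418062e-02,  1.31919052e+00,
        7.08518350e-06,  1.57076056e+00]), 'joint_vel': array([-0.00154597, -0.00031703, -0.00142721,  0.0012373 ,  0.00115127,
       -0.00014793]), 'joint_efforts': array([ 4.05910359e-04, -5.38783836e+01,  3.46441162e+01,  1.80286163e-02,
       -1.23641094e-04,  1.27565499e-05]), 'tool_pos': array([ 163.42932522, -498.51025314,  244.67085193]), 'tcp_rot': array([-3.10085214e+00, -4.95366108e-01,  3.45324560e-04]), 'ft_force': array([-0.25895072,  0.10603202, -0.21123203]), 'ft_torque': array([ 0.00214844, -0.05862207, -0.0330397 ]), 'gripper_force': 0.0, 'grip_width': 85.36251140257984} 14.0
scene ['image', 'camera_matrix', 'origin', 'rotation', 'shot'] [-433.  476. 1264.]
amber [(array([186., 293.]), 0.89), (array([216., 271.]), 0.75), (array([275., 231.]), 0.67)] [([205.7, 246.8, 19.1, 31.4], 0.82), ([177.6, 263.1, 20.1, 29.9], 0.76), ([266.3, 202.3, 12.8, 35.3], 0.61)]
green [(array([256., 263.]), 0.75)] [([251.6, 239.8, 19.7, 28.3], 0.78)]
dock [] [([292.5, 177.5, 21.2, 48.6]
[... 344 characters left out ...]
rotation', 'shot'] [ 303.  -36. 1160.]
amber [(array([171., 231.]), 0.85), (array([203., 228.]), 0.83), (array([286., 204.]), 0.65)] [([274.2, 189.9, 19.5, 18.3], 0.78), ([191.2, 212.9, 17.5, 16.5], 0.74), ([154.0, 215.8, 20.7, 20.6], 0.66)]
green [(array([247., 237.]), 0.88), (array([415., 234.]), 0.39), (array([135., 230.]), 0.24)] [([236.5, 225.7, 22.1, 19.2], 0.7)]
dock [(array([328., 210.]), 0.91)] [([307.7, 170.2, 52.9, 68.4], 0.68)]
dock_mouth [(array([334., 224.]), 0.9)] 
dock_drag [(array([336., 206.]), 0.6), (array([204., 226.]), 0.49)] 
tumbler [(array([131., 229.]), 0.55)] [([109.8, 212.8, 37.3, 32.2], 0.89)]
shot [(array([415., 235.]), 0.65)] [([411.8, 221.2, 19.5, 17.9], 0.83)]
```

```bash
python3 - <<'E'
from h import *
a=cv2.imread("pics/scene.png")[150:350,100:440]; b=cv2.imread("pics/top.png")[150:290,90:450]
a=cv2.resize(a,None,fx=1.7,fy=1.7,interpolation=2); b=cv2.resize(b,None,fx=1.7,fy=1.7,interpolation=2)
b=b[:,:]; W=max(a.shape[1],b.shape[1])
pad=lambda m:cv2.copyMakeBorder(m,0,0,0,W-m.shape[1],0)
cv2.imwrite("pics/both.png",np.vstack([pad(a),pad(b)])[:600])
E
```

```text
(no output)
```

View pics/both.png

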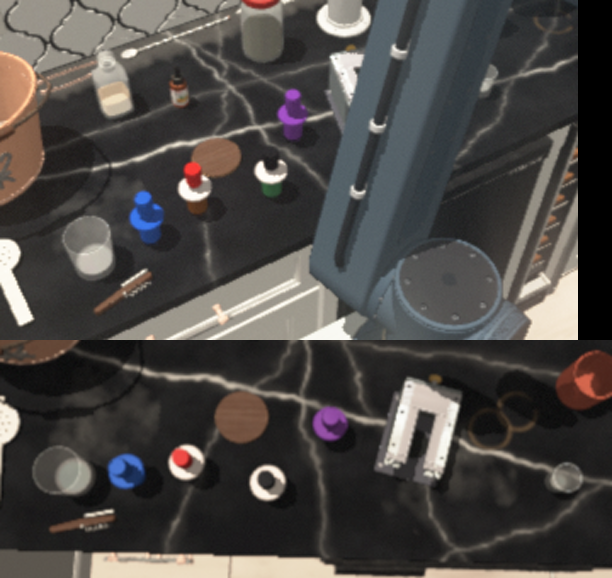

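View pics/scene.png

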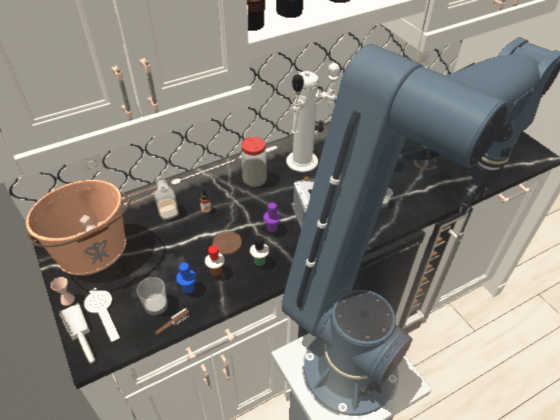

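The red-capped amber cartridge is at top (203,228) and scene (216,271). The look-alikes are blue at top (171,231) and purple at (286,204), and green is at (247,237). Only the (203,228) one has a red cap, a white flange and an amber barrel. The dock is at top (334,205), with its mouth facing down the image.

```bash
python3 - <<'E'
from h import *
t=grab_frame("top"); s=grab_frame("scene")
def best(p,q,z,i=0):
    return atz(p,spot_point(p,q)[i]["pixel"],z)
for p in(t,s):
    for q,z in(("amber",0),("green",0),("dock",0),("dock_mouth",96),("dock_drag",92),("tumbler",0),("shot",0)):
        print(q,[(np.round(atz(p,d["pixel"],z)[:2],1),round(d["conf"],2)) for d in spot_point(p,q)][:3])
im=t["image"].astype(int); hsv=cv2.cvtColor(t["image"],cv2.COLOR_RGB2HSV)
# red cap centroid in both
for n,p,(x0,y0,x1,y1) in(("top",t,(185,205,215,240)),("scene",s,(200,240,235,285))):
    i=p["image"].astype(int)[y0:y1,x0:x1]; m=(i[...,0]>120)&(i[...,1]<60)
    ys,xs=np.nonzero(m); c=(xs.mean()+x0,ys.mean()+y0); print(n,len(xs),c,atz(p,c,110))
m=masks_of(t,"dock")[0]["mask"].astype(np.uint8); print(cv2.minAreaRect(cv2.findNonZero(m)))
c=t["image"][160:250,290:375]; a=t["image"][195:255,150:262]
cv2.imwrite("pics/dz.png",np.hstack([cv2.resize(c,(510,540),interpolation=2),cv2.copyMakeBorder(cv2.resize(a,(280,150),interpolation=2),0,390,0,0,0)])[:,:,::-1])
E
```

```text
Traceback (most recent call last):
  File "h.py", line 10, in atz
    o,d=ray(p,px,T); return (o+d*(z-o[2])/d[2])
                                          ~^^^
IndexError: invalid index to scalar variable.
```

```bash
sed -i 's/np.array(p\["rotation"\])/cv2.Rodrigues(np.array(p["rotation"],float))[0]/' h.py
cat > m.py <<'E'
from h import *
t=grab_frame("top"); s=grab_frame("scene"); print(s["rotation"])
for p in(t,s):
    for q,z in(("amber",0),("green",0),("dock",0),("dock_mouth",96),("dock_drag",92),("tumbler",0),("shot",0)):
        print(q,[(np.round(atz(p,d["pixel"],z)[:2],1),round(d["conf"],2)) for d in spot_point(p,q)][:3])
for n,p,(x0,y0,x1,y1) in(("top",t,(185,205,215,240)),("scene",s,(200,240,235,285))):
    i=p["image"].astype(int)[y0:y1,x0:x1]; m=(i[...,0]>120)&(i[...,1]<60)
    ys,xs=np.nonzero(m); c=(xs.mean()+x0,ys.mean()+y0); print(n,len(xs),c,atz(p,c,110))
m=masks_of(t,"dock")[0]["mask"].astype(np.uint8); print(cv2.minAreaRect(cv2.findNonZero(m)))
c=t["image"][160:250,290:375]; a=t["image"][195:255,150:262]
cv2.imwrite("pics/dz.png",np.hstack([cv2.resize(c,(510,540),interpolation=2),cv2.copyMakeBorder(cv2.resize(a,(280,150),interpolation=2),0,390,0,0,0)])[:,:,::-1])
E
python3 m.py
```

```text
[ 0.44111079 -0.76745146 -1.96478004]
amber [(array([460.3, 188.8]), 0.89), (array([540.1, -62.1]), 0.64), (array([448.1, 281.2]), 0.56)]
green [(array([424.9,  33.1]), 0.89)]
dock [(array([ 511.5, -197.1]), 0.75)]
dock_mouth [(array([ 464.7, -191.6]), 0.62)]
dock_drag [(array([ 522.4, -210.7]), 0.82), (array([ 490.2, -194.1]), 0.16)]
tumbler [(array([446.2, 383.7]), 0.63)]
shot [(array([ 454.1, -456.5]), 0.53)]
amber [(array([471.7, 181.4]), 0.82), (array([547.2, -64.8]), 0.66), (array([451.2, 290.3]), 0.58)]
green [(array([443.9,  39.9]), 0.82)]
dock [(array([ 511.6, -206.9]), 0.96)]
dock_mouth [(array([ 477.1, -219.4]), 0.56)]
dock_drag [(array([ 533. , -217.1]), 0.86)]
tumbler [(array([446. , 382.4]), 0.69)]
shot [(array([ 447.4, -466.5]), 0.5)]
top 10 (np.float64(199.2), np.float64(220.6)) [461.79232365 170.91870739 110.        ]
scene 77 (np.float64(213.01298701298703), np.float64(253.45454545454547)) [455.60282671 183.72030408 110.        ]
((335.71533203125, 201.3769073486328), (41.747955322265625, 64.55146026611328), 15.255120277404785)
```

View pics/dz.png

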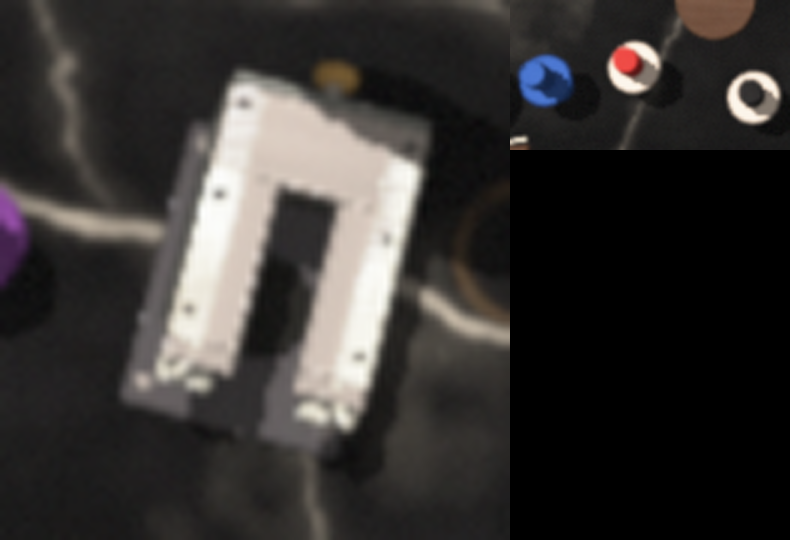

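```bash
cat >> h.py <<'E'
def shift(target,yaw_deg):
    s=bot.get_state(); R=cv2.Rodrigues(np.array(s["tcp_rot"],float))[0]
    ys=np.degrees(np.arctan2(R[1,1],R[0,1])); d=R.T@(np.array(target,float)-s["tool_pos"])
    print("t",round(s["time"],2),"pos",np.round(s["tool_pos"],1),"yaw",round(ys,2),"z",np.round(R[:,2],4),"F",np.round(s["ft_force"],2),"shift mm",np.round(d,1),"roll",round(np.radians(ys-yaw_deg),3))
E
python3 - <<'E'
from h import *
w=grab_frame("wrist"); print(np.round(w["mount"],3)); print(w["camera_matrix"])
shift([420,-160,300],-13)
E
```

```text
[[-1.00000e-03  9.66000e-01  2.60000e-01  6.48420e+01]
 [ 1.00000e+00  1.00000e-03 -0.00000e+00 -3.56000e-01]
 [-1.00000e-03  2.60000e-01 -9.66000e-01 -1.28297e+02]
 [ 0.00000e+00  0.00000e+00  0.00000e+00  1.00000e+00]]
[[370.42874445   0.         277.9571125 ]
 [  0.         370.42874445 211.61735014]
 [  0.           0.           1.        ]]
t 2.35 pos [ 163.5 -498.8  245.3] yaw -71.85 z [-1.e-04  1.e-04 -1.e+00] F [-0.08 -0.61  0.02] shift mm [ 349.3 -242.1  -54.7] roll -1.027
```

Request:
{"op": "apply_moves", "data": {
  "motion": [
    [[0.041, -0.018, -0.003], -0.1],
    [[0.082, -0.036, -0.005], -0.2],
    [[0.122, -0.054, -0.008], -0.31],
    [[0.163, -0.072, -0.01], -0.41],
    [[0.204, -0.09, -0.013], -0.51],
    [[0.245, -0.109, -0.015], -0.62],
    [[0.286, -0.127, -0.018], -0.72],
    [[0.326, -0.145, -0.02], -0.82],
    [[0.367, -0.163, -0.023], -0.92],
    [[0.408, -0.181, -0.025], -1.027],
    [[0.408, -0.181, -0.025], -1.027],
    [[0.408, -0.181, -0.025], -1.027]
  ]
}}

```text
time: 3.85
tool_pos: [494.6, -199.7, 270.1]
tcp_rot: [-2.459, -1.955, 0.001]
ft_force: [-0.6, -0.7, -0.3]
grip_width: 85.3
gripper_force: 0.0
```

```bash
python3 - <<'E'
from h import *
s=bot.get_state(); w=grab_frame("wrist"); save("w1",w["image"]); np.save("w1.npy",dict(s=s,w=w),allow_pickle=True)
for q,z in(("dock",0),("dock_mouth",96),("dock_drag",92)):
    print(q,[(np.round(d["pixel"]),np.round(atz(w,d["pixel"],z,s)[:2],1),round(d["conf"],2)) for d in spot_point(w,q)][:3])
shift([440,180,200],-13)
E
```

```text
dock [(array([294., 175.]), array([ 510.7, -204. ]), 0.86)]
dock_mouth [(array([242., 193.]), array([ 464.2, -193. ]), 0.55)]
dock_drag [(array([308., 195.]), array([ 518. , -207.6]), 0.58)]
t 4.05 pos [ 494.2 -200.5  270.4] yaw -13.11 z [-1.e-04 -0.e+00 -1.e+00] F [-0.46 -0.25  0.11] shift mm [ 358.3 -139.    70.4] roll -0.002
```

View pics/w1.png

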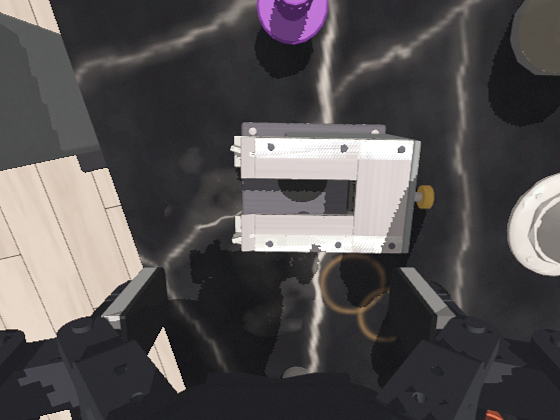

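The dock is nearly aligned with the image. The slot edges are at rows ~180 and ~214, with the mouth at col ~242. Purple is at the top and is not meant.

```bash
python3 - <<'E'
from h import *
D=np.load("w1.npy",allow_pickle=True).item(); s,w=D["s"],D["w"]
g=cv2.cvtColor(w["image"],cv2.COLOR_RGB2GRAY).astype(float)
print(g[170:222,300].astype(int), g[120:140,320].astype(int),g[240:258,320].astype(int))
P=[]
for name,(a,b),sg in(("up",(172,188),-1),("lo",(205,222),1)):
    pts=[]
    for c in range(262,340,3):
        col=cv2.GaussianBlur(g,(5,1),0)[a:b,c]; d=np.diff(col)*sg; k=d.argmax(); 
        pts.append(atz(w,(c,a+k+0.5),106,s)[:2])
    pts=np.array(pts); vx,vy,x0,y0=cv2.fitLine(pts.astype(np.float32),cv2.DIST_HUBER,0,.01,.01).ravel()
    if vx<0: vx,vy=-vx,-vy
    print(name,"ang",np.degrees(np.arctan2(vy,vx)),"y at x=490",y0+vy/vx*(490-x0)); P.append((y0+vy/vx*(490-x0),np.arctan2(vy,vx)))
print("width",(P[0][0]-P[1][0])*np.cos(P[0][1]),"mid y",(P[0][0]+P[1][0])/2)
row=g[160,225:262].astype(int); print(row); print(g[235,225:262].astype(int)); print(g[160,395:425].astype(int),g[197,335:365].astype(int))
for px in((242,160),(242,235),(353,197)): print(px,np.round(atz(w,px,106,s),1))
E
```

```text
[209 208 209 211 211 212 212 214 207  87  27  33  35  33  34  33  31  34
  32  35  31  63  62  63  63  61  61  60  62  63  61  51 119 125 123 123
 123 121 122 123 125 106  67  77 132 190 211 211 207 205 206 208] [ 93  94  96 102 115 120 126 126 129 129 127 124 118 113 110 111 109 131
 131 241] [251 245 237 234 255 245 131 255 255 158 105 106 195 203 209 214 215 213]
up ang -13.049586 y at x=490 -184.30904
lo ang -14.114823 y at x=490 -214.94977
width 29.849436 mid y -199.6294
[ 43  40  39  40  42  42  43  40  30 149 214 228 227 228 228 186 181 210
 207 207 208 207 207 208 210 209 209 210 212 199 203 215 214 214 214 214
 214]
[ 43  42  45  43  46  43  41  39 127 156 154 153 154 153 156 153 172 201
 208 205 206 205 205 206 224 239 241 240 243 232 229 234 233 232 233 233
 233]
[215 219 219 214 215 217 214 219 220 215 219 223 217 219 223 223 179 123
 157 175 181 179 179 142  63  41  46  45  44  47] [ 63  64  63  61  63  63  62  64  62  63  64  59  43  43  60  65  61  48
  25  72 131 197 214 209 211 212 213 212 210 208]
(242, 160) [ 472.5 -165.1  106. ]
(242, 235) [ 456.9 -225.4  106. ]
(353, 197) [ 552.5 -214.3  106. ]
```

Request:
{"op": "apply_moves", "data": {
  "motion": [
    [[0.045, -0.015, 0.0], 0.009],
    [[0.09, -0.03, 0.0], 0.009],
    [[0.136, -0.045, 0.01], 0.009],
    [[0.181, -0.06, 0.01], 0.009],
    [[0.226, -0.074, 0.02], 0.009],
    [[0.272, -0.089, 0.02], 0.009],
    [[0.317, -0.104, 0.03], 0.009],
    [[0.362, -0.119, 0.03], 0.009],
    [[0.362, -0.119, 0.03], 0.009],
    [[0.362, -0.119, 0.03], 0.009],
    [[0.362, -0.119, 0.03], 0.009]
  ]
}}

```text
time: 5.42
tool_pos: [460.5, 178.5, 240.5]
tcp_rot: [2.469, 1.942, 0.0]
ft_force: [-0.1, 0.2, -0.1]
grip_width: 85.4
gripper_force: 0.0
```

```bash
python3 - <<'E'
from h import *
s=bot.get_state(); w=grab_frame("wrist"); save("w2",w["image"])
for q,z in(("amber",0),("green",0)):
    print(q,[(np.round(d["pixel"]),np.round(atz(w,d["pixel"],z,s)[:2],1),round(d["conf"],2)) for d in spot_point(w,q)][:3])
i=w["image"].astype(int)
m=((i[...,0]>110)&(i[...,1]<0.45*i[...,0])&(i[...,2]<.45*i[...,0])).astype(np.uint8)
n,l,st,c=cv2.connectedComponentsWithStats(m)
for k in range(1,n):
    if st[k,4]>150: print(st[k],np.round(c[k],1))
# flange: white disc
h=cv2.cvtColor(w["image"],cv2.COLOR_RGB2HSV); m=((h[...,1]<60)&(h[...,2]>170)).astype(np.uint8)
n,l,st,c=cv2.connectedComponentsWithStats(m)
for k in range(1,n):
    if st[k,4]>800: print("white",st[k],np.round(c[k],1))
shift([460,184,98],-13.6)
E
```

```text
amber [(array([392., 358.]), array([538.5, -56. ]), 0.93), (array([240.,  79.]), array([447.9, 279.2]), 0.67), (array([280., 178.]), array([462.3, 179.7]), 0.64)]
green [(array([286., 303.]), array([435.5,  41.5]), 0.62)]
[ 265  176   41   47 1458] [284.8 199.5]
white [ 433   21   22  265 1842] [443.2 149.7]
white [    0    27   128   224 19200] [ 50.5 134.1]
white [ 250  154   69   65 2120] [284.2 178.7]
white [   0  262   39   80 1362] [ 12.8 308.1]
white [ 147  291   56  101 2511] [174.6 352. ]
t 5.58 pos [460.6 178.8 240.5] yaw -13.62 z [ 2.e-04  2.e-04 -1.e+00] F [-0.52 -0.45  0.04] shift mm [  4.9  -1.8 142.5] roll -0.0
```

View pics/w2.png

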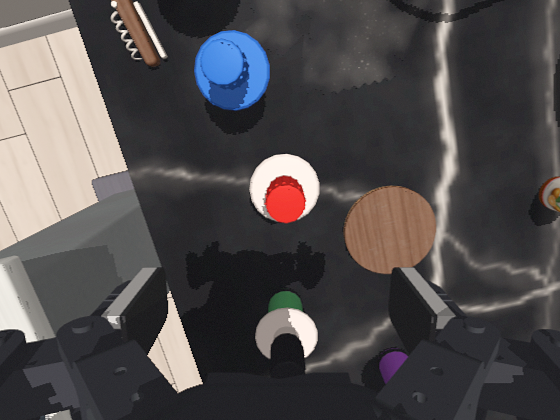

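The red-capped amber is at (285,190), with its cap top at (285,203). Blue is above it, and green is below it at (287,335).

```bash
python3 - <<'E'
from h import *
s=bot.get_state(); w=grab_frame("wrist")
print(np.round(atz(w,(284.6,188.4),67.5,s),1))
i=w["image"].astype(int); m=(i[...,0]>200)&(i[...,1]<100)&(i[...,2]<100); m[:170]=0;m[240:]=0
ys,xs=np.nonzero(m); print(xs.min(),xs.max(),ys.min(),ys.max())
(c,r)=cv2.minEnclosingCircle(np.stack([xs,ys],1).astype(np.float32)); print(c,r,np.round(atz(w,c,120,s),1))
c=((xs.min()+xs.max())/2,ys.max()-19.5); print(np.round(atz(w,c,120,s),1))
shift(list(atz(w,c,120,s)[:2])+[98],-13.6)
E
```

```text
[466.1 181.8  67.5]
265 305 183 222
(285.3136901855469, 202.2617950439453) 20.499801635742188 [465.9 182.8 120. ]
[465.6 182.7 120. ]
t 5.62 pos [460.6 179.  240.5] yaw -13.61 z [ 2.e-04  1.e-04 -1.e+00] F [-0.97  0.63 -0.3 ] shift mm [  4.8   4.  142.5] roll -0.0
```

Request:
{"op": "apply_moves", "data": {
  "motion": [
    [[0.0045, 0.0042, 0.03], 0],
    [[0.0045, 0.0042, 0.06], 0],
    [[0.0045, 0.0042, 0.09], 0],
    [[0.0045, 0.0042, 0.12], 0],
    [[0.0045, 0.0042, 0.135], 0],
    [[0.0045, 0.0042, 0.1425], 0],
    [[0.0045, 0.0042, 0.1425], 0],
    [[0.0045, 0.0042, 0.1425], 0]
  ]
}}

```text
time: 6.62
tool_pos: [466.1, 183.4, 98.7]
tcp_rot: [2.467, 1.944, 0.002]
ft_force: [-0.8, 0.4, -0.2]
grip_width: 85.5
gripper_force: 0.0
```

Request:
{"op": "apply_moves", "data": {
  "motion": [
    [[0, 0, 0], 0],
    [[0, 0, 0], 0],
    [[0, 0, 0], 0],
    [[0, 0, 0], 0],
    [[0, 0, 0], 0],
    [[0, 0, 0], 0],
    [[0, 0, 0], 0],
    [[0, 0, 0], 0]
  ],
  "claw": 0,
  "squeeze": 50
}}

```text
time: 7.62
tool_pos: [465.8, 183.2, 98.1]
tcp_rot: [2.467, 1.944, 0.001]
ft_force: [0.2, -0.4, 4.8]
grip_width: 27.0
gripper_force: 49.2
```

Request:
{"op": "apply_moves", "data": {
  "motion": [
    [[0, 0, -0.01], 0],
    [[0, 0, -0.03], 0],
    [[0, 0, -0.06], 0],
    [[0, 0, -0.1], 0],
    [[0, 0, -0.135], 0],
    [[0, 0, -0.15], 0],
    [[0, 0, -0.15], 0],
    [[0, 0, -0.15], 0]
  ]
}}

```text
time: 8.62
tool_pos: [464.8, 182.9, 246.4]
tcp_rot: [-2.467, -1.944, 0.004]
ft_force: [0.7, -0.2, -2.5]
grip_width: 26.8
gripper_force: 49.5
```

```bash
python3 - <<'E'
from h import *
shift([403,-178.5,248],-13.6)
s=bot.get_state(); w=grab_frame("wrist"); save("w3",w["image"])
E
```

```text
t 8.62 pos [464.8 182.9 246.4] yaw -13.52 z [-2.3e-03 -7.0e-04 -1.0e+00] F [ 0.65 -0.19 -2.53] shift mm [-365.9   24.4   -1.2] roll 0.001
```

View pics/w3.png

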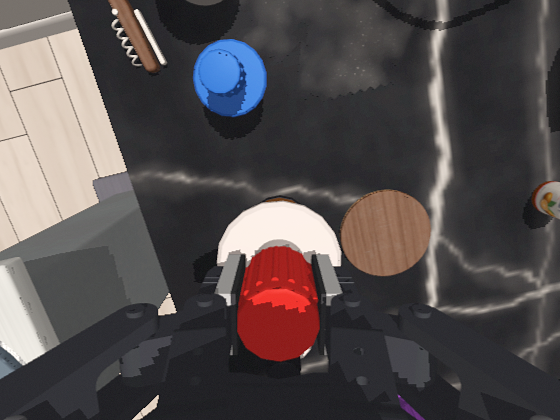

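The red cap sits between the pads at (280,305), with the flange below it at cols 218–341. The cartridge looks upright.

Request:
{"op": "apply_moves", "data": {
  "motion": [
    [[-0.03, 0.002, 0], 0],
    [[-0.08, 0.005, 0], 0],
    [[-0.13, 0.009, 0], 0],
    [[-0.18, 0.012, 0], 0],
    [[-0.23, 0.015, 0], 0],
    [[-0.28, 0.019, 0], 0],
    [[-0.32, 0.021, 0], 0],
    [[-0.35, 0.023, 0], 0],
    [[-0.366, 0.0244, 0], 0],
    [[-0.366, 0.0244, 0], 0],
    [[-0.366, 0.0244, 0], 0]
  ]
}}

```text
time: 10.05
tool_pos: [403.7, -177.7, 247.5]
tcp_rot: [-2.466, -1.944, -0.0]
ft_force: [0.4, 0.8, -1.9]
grip_width: 26.5
gripper_force: 49.4
```

```bash
python3 - <<'E'
from h import *
from scipy.optimize import least_squares
w=None
s=bot.get_state(); w=grab_frame("wrist"); save("w4",w["image"]); np.save("w4.npy",dict(s=s,w=w),allow_pickle=True)
shift([403,-178.5,150],-13.6)
# flange contour: bright white region near (280,240)
i=w["image"].astype(int); m=((i.min(2)>150)&(i.max(2)-i.min(2)<60)).astype(np.uint8); m[:190]=0; m[275:]=0; m[:,:200]=0; m[:,360:]=0
n,l,st,c=cv2.connectedComponentsWithStats(m); k=1+st[1:,4].argmax(); print(st[k])
pts=[(x,np.nonzero(l[:,x]==k)[0].min()-.5) for x in range(225,336,5) if (l[:,x]==k).any()]
M=np.array(w["mount"]); Z=float(s["tool_pos"][2])
R=cv2.Rodrigues(np.array(s["tcp_rot"],float))[0]
X=[]
for p in pts:
    o,d=ray(w,p,s); o2=R.T@(o-s["tool_pos"]); d2=R.T@d; X.append((o2+d2*((98-67)-o2[2])/d2[2])[:2])   # tool coords at flange rim level
X=np.array(X)
f=least_squares(lambda q:np.hypot(X[:,0]-q[0],X[:,1]-q[1])-q[2],[0,0,29],loss="soft_l1"); print("flange in tool frame (x,y,r)",f.x,"res",np.abs(f.fun).max())
E
```

```text
t 10.1 pos [ 403.7 -177.6  247.6] yaw -13.47 z [-4.e-04  6.e-04 -1.e+00] F [ 0.55 -0.03 -1.14] shift mm [-1.1 -0.5 97.6] roll 0.002
[ 217  201  124   65 4589]
flange in tool frame (x,y,r) [-1.10309206 -0.65618667 28.38300092] res 0.31189557927034883
```

View pics/w4.png

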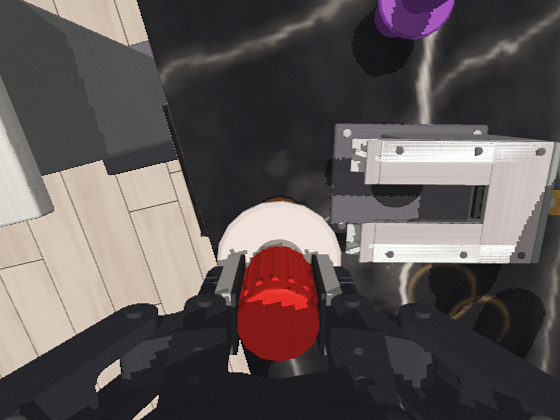

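Request:
{"op": "apply_moves", "data": {
  "motion": [
    [[0, 0, 0.03], 0.002],
    [[0, 0, 0.07], 0.002],
    [[0, 0, 0.1], 0.002],
    [[0, 0, 0.115], 0.002],
    [[0, 0, 0.118], 0.002],
    [[0, 0, 0.118], 0.002],
    [[0, 0, 0.118], 0.002],
    [[0, 0, 0.118], 0.002]
  ]
}}

```text
time: 11.1
tool_pos: [404.0, -178.5, 130.4]
tcp_rot: [2.469, 1.942, 0.001]
ft_force: [-1.6, -1.1, -1.8]
grip_width: 26.9
gripper_force: 49.6
```

```bash
python3 - <<'E'
from h import *
s=bot.get_state(); w=grab_frame("wrist"); save("w5",w["image"]); np.save("w5.npy",dict(s=s,w=w),allow_pickle=True)
shift([403,-178.5,129],-13.6)
E
```

```text
t 11.15 pos [ 403.9 -178.5  130.3] yaw -13.64 z [ 8.e-04 -3.e-04 -1.e+00] F [ 0.9  -0.08 -2.44] shift mm [-0.2 -0.9  1.3] roll -0.001
```

View pics/w5.png

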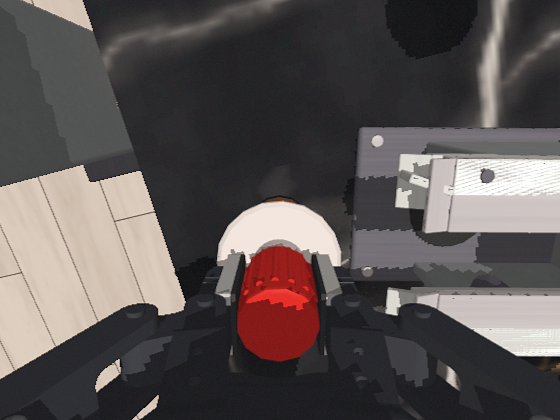

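```bash
python3 - <<'E'
from h import *
D=np.load("w5.npy",allow_pickle=True).item(); s,w=D["s"],D["w"]
g=cv2.cvtColor(w["image"],cv2.COLOR_RGB2GRAY).astype(float)
R=cv2.Rodrigues(np.array(s["tcp_rot"],float))[0]
print(g[222:240,520].astype(int), g[284:302,520].astype(int))
for a,b,sg in((225,240,-1),(285,292,1),(291,300,1)):
    X=[]
    for c in range(475,550,4):
        d=np.diff(g[a:b,c])*sg; k=d.argmax(); X.append((R.T@(atz(w,(c,a+k+.5),106,s)-s["tool_pos"]))[:2])
    X=np.array(X); p=np.polyfit(X[:,1],X[:,0],1); print("tool x of edge",np.median(X[:,0]),"slope",p[0],"y",X[:,1].mean())
X=[]
i=w["image"].astype(int); m=((i.min(2)>150)&(i.max(2)-i.min(2)<60)).astype(np.uint8)
for c in range(225,336,5):
    r=190+np.nonzero(m[190:270,c])[0].min()-.5
    o,d=ray(w,(c,r),s); o=R.T@(o-s["tool_pos"]); d=R.T@d; X.append((o+d*(31-o[2])/d[2])[:2])
X=np.array(X); A=np.c_[2*X,np.ones(len(X))]; q=np.linalg.lstsq(A,(X**2).sum(1),rcond=None)[0]; print("flange",q[:2],np.sqrt(q[2]+q[:2]@q[:2]))
# dock mouth edge of plate: col of left edge on upper plate
print(np.round(R.T@(atz(w,(427,195),106,s)-s["tool_pos"]),1))
print(g[195,390:470].astype(int))
E
```

```text
[197 198 199 199 199 198 199 198 199 203 125  60  55  58  58  58  57  59] [ 77  74  73  87 110 109 115 122 126 129 128 163 193 200 200 200 197 195]
tool x of edge 15.292499417636506 slope -0.017144870708736656 y 100.14012660702562
tool x of edge -11.33175126766504 slope -0.010360263701332651 y 104.45847037403962
tool x of edge -14.824841129581717 slope -0.017686067730628693 y 105.0731889828485
flange [-1.08927203 -0.65459107] 28.369575058012966
[31.5 62.  24.4]
[ 59  58  57  60  56  63 153 208 220 217 217 218 219 218 218 218 221 191
 144 135 125 125 126 128 128 124 124 124 125 127 127 129 128 126 128 118
 108 116 127 166 190 196 197 195 196 196 196 195 195 195 196 197 198 198
 198 197 197 188 167 171 203 196 167 181 200 207 209 209 210 210 210 207
 208 208 206 208 209 207 209 210]
```

Request:
{"op": "apply_moves", "data": {
  "motion": [
    [[0.0005, 0.01, 0.0012], 0.006],
    [[0.001, 0.022, 0.0012], 0.006],
    [[0.001, 0.022, 0.0012], 0.006],
    [[0.001, 0.022, 0.0012], 0.006]
  ]
}}

```text
time: 11.65
tool_pos: [425.2, -182.5, 128.3]
tcp_rot: [-2.475, -1.934, 0.001]
ft_force: [0.5, 1.2, -2.2]
grip_width: 26.6
gripper_force: 49.6
```

```bash
cat > near.py <<'E'
import sys
from h import *
s=bot.get_state(); w=grab_frame("wrist"); save(sys.argv[1],w["image"])
shift([403,-178.5,129],-13.6)
g=cv2.cvtColor(w["image"],cv2.COLOR_RGB2GRAY).astype(float)
R=cv2.Rodrigues(np.array(s["tcp_rot"],float))[0]
lo,hi=int(sys.argv[2]),int(sys.argv[3])
E=[]
for a,b,sg in((225,240,-1),(291,302,1)):
    X=[]
    for c in range(lo,hi,4):
        d=np.diff(g[a:b,c])*sg; k=d.argmax(); X.append((R.T@(atz(w,(c,a+k+.5),106,s)-s["tool_pos"]))[:2])
    X=np.array(X); p=np.polyfit(X[:,1],X[:,0],1); print("edge",np.median(X[:,0]),"slope",p[0],"y",X[:,1].mean()); E.append(np.median(X[:,0]))
print("mid",sum(E)/2,"width",E[0]-E[1])
E
python3 near.py w6 410 550
python3 - <<'E'
E
```

```text
t 11.7 pos [ 425.  -182.5  128.4] yaw -13.98 z [-7.e-04  4.e-04 -1.e+00] F [ 0.47 -0.2  -2.13] shift mm [ -1.4 -22.3  -0.6] roll -0.007
edge 14.673608922012521 slope -0.0003899987705186294 y 84.7460867664385
edge -15.62747097243831 slope -0.00022731344197840793 y 88.98485002927119
mid -0.47693102521289443 width 30.30107989445083
```

View pics/w6.png

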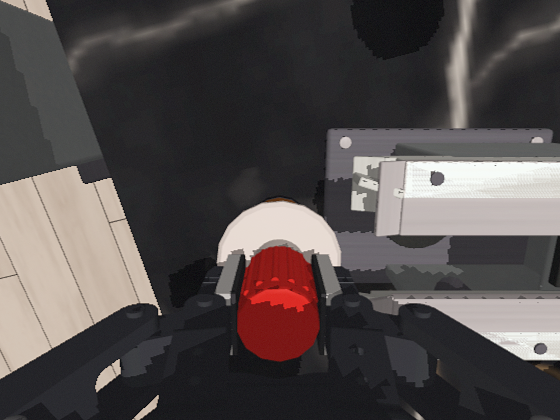

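Slot direction now matches the tool (slope 0), and the slot middle is 0.6 mm to +x of the flange. I'll correct that and enter.

Request:
{"op": "apply_moves", "data": {
  "motion": [
    [[0.0006, 0.004, -0.0004], 0],
    [[0.0006, 0.008, -0.0004], 0],
    [[0.0006, 0.012, -0.0004], 0],
    [[0.0006, 0.016, -0.0004], 0],
    [[0.0006, 0.02, -0.0004], 0],
    [[0.0006, 0.02, -0.0004], 0]
  ]
}}

```text
time: 12.45
tool_pos: [445.1, -187.0, 128.9]
tcp_rot: [-2.475, -1.935, -0.0]
ft_force: [0.0, 0.2, -1.5]
grip_width: 27.1
gripper_force: 49.6
```

```bash
python3 near.py w7 400 550
```

```text
t 12.5 pos [ 444.9 -186.8  128.9] yaw -13.97 z [-3.e-04  2.e-04 -1.e+00] F [-0.13 -0.37 -2.07] shift mm [ -2.  -42.6  -0.1] roll -0.007
edge 14.006369551018429 slope 0.006645087135069105 y 83.43789797157424
edge -15.96905447538104 slope 0.026228645586109708 y 87.5020858510943
mid -0.9813424621813054 width 29.975424026399466
```

Request:
{"op": "apply_moves", "data": {
  "motion": [
    [[0, 0.004, 0], 0],
    [[0, 0.008, 0], 0],
    [[0, 0.012, 0], 0],
    [[0, 0.016, 0], 0],
    [[0, 0.02, 0], 0],
    [[0, 0.02, 0], 0]
  ]
}}

```text
time: 13.25
tool_pos: [464.6, -191.8, 128.9]
tcp_rot: [-2.475, -1.935, -0.0]
ft_force: [-0.8, -0.0, -1.7]
grip_width: 26.8
gripper_force: 49.6
```

```bash
python3 near.py w8 400 490; python3 -c "
from h import *
i=cv2.imread('pics/w8.png'); cv2.imwrite('pics/w8c.png',cv2.resize(i[120:380,180:480],None,fx=2,fy=2))"
```

```text
t 13.3 pos [ 464.3 -191.7  128.9] yaw -13.98 z [-2.e-04  2.e-04 -1.e+00] F [-0.38 -0.44 -2.05] shift mm [ -2.  -62.7  -0.1] roll -0.007
edge 14.006281705951087 slope -0.0006832736527578513 y 70.55420980818934
edge -15.976889322412212 slope 0.017051697878057482 y 74.016675474476
mid -0.9853038082305625 width 29.9831710283633
```

View pics/w8c.png

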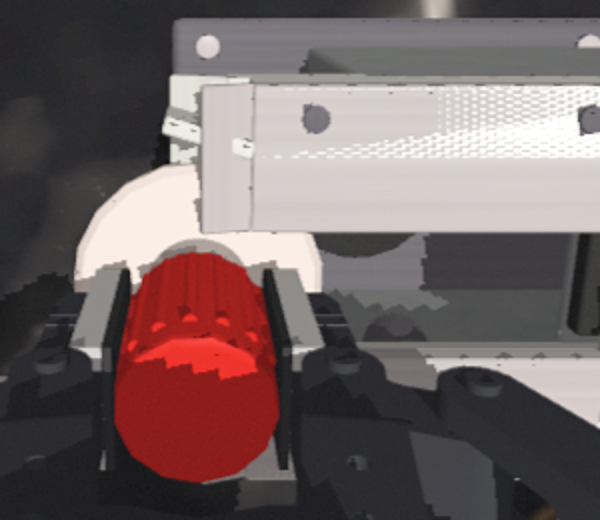

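The flange has entered under the plate (left of the upper plate in the crop), with no contact force.

Request:
{"op": "apply_moves", "data": {
  "motion": [
    [[0, 0.004, 0], 0],
    [[0, 0.008, 0], 0],
    [[0, 0.012, 0], 0],
    [[0, 0.016, 0], 0],
    [[0, 0.02, 0], 0],
    [[0, 0.024, 0], 0],
    [[0, 0.028, 0], 0],
    [[0, 0.028, 0], 0]
  ]
}}

```text
time: 14.3
tool_pos: [491.7, -198.6, 129.0]
tcp_rot: [-2.475, -1.935, -0.0]
ft_force: [0.1, -0.5, -2.0]
grip_width: 26.9
gripper_force: 49.6
```

Request:
{"op": "apply_moves", "data": {
  "motion": [
    [[0, 0.002, 0], 0],
    [[0, 0.004, 0], 0],
    [[0, 0.006, 0], 0],
    [[0, 0.008, 0], 0],
    [[0, 0.01, 0], 0],
    [[0, 0.01, 0], 0]
  ]
}}

```text
time: 15.05
tool_pos: [501.7, -201.3, 129.4]
tcp_rot: [2.474, 1.934, 0.001]
ft_force: [-1.0, -1.4, 2.6]
grip_width: 27.0
gripper_force: 49.9
```

Request:
{"op": "apply_moves", "data": {
  "motion": [
    [[0, 0.0015, 0], 0],
    [[0, 0.003, 0], 0],
    [[0, 0.0045, 0], 0],
    [[0, 0.006, 0], 0],
    [[0, 0.006, 0], 0]
  ]
}}

```text
time: 15.68
tool_pos: [507.4, -202.4, 129.1]
tcp_rot: [2.475, 1.934, 0.001]
ft_force: [-1.0, 0.3, 4.0]
grip_width: 27.2
gripper_force: 50.1
```

Request:
{"op": "apply_moves", "data": {
  "motion": [
    [[0, 0.001, 0], 0],
    [[0, 0.002, 0], 0],
    [[0, 0.003, 0], 0],
    [[0, 0.003, 0], 0]
  ]
}}

```text
time: 16.18
tool_pos: [510.0, -203.1, 129.1]
tcp_rot: [2.475, 1.934, 0.0]
ft_force: [-1.2, 0.6, 4.3]
grip_width: 26.8
gripper_force: 50.1
```

Request:
{"op": "apply_moves", "data": {
  "motion": [
    [[0, 0.001, 0], 0],
    [[0, 0.002, 0], 0],
    [[0, 0.003, 0], 0],
    [[0, 0.003, 0], 0]
  ]
}}

```text
time: 16.68
tool_pos: [513.0, -203.8, 129.0]
tcp_rot: [2.475, 1.935, 0.0]
ft_force: [-0.7, -0.1, 4.1]
grip_width: 26.8
gripper_force: 50.1
```

Request:
{"op": "apply_moves", "data": {
  "motion": [
    [[0, 0.001, 0], 0],
    [[0, 0.002, 0], 0],
    [[0, 0.002, 0], 0]
  ]
}}

```text
time: 17.05
tool_pos: [514.9, -204.3, 129.0]
tcp_rot: [2.475, 1.935, 0.0]
ft_force: [-0.5, -0.5, 3.2]
grip_width: 26.8
gripper_force: 50.1
```

Request:
{"op": "apply_moves", "data": {
  "motion": [
    [[0, 0.001, 0], 0],
    [[0, 0.002, 0], 0],
    [[0, 0.002, 0], 0]
  ]
}}

```text
time: 17.42
tool_pos: [516.8, -204.8, 129.0]
tcp_rot: [2.475, 1.935, 0.0]
ft_force: [-1.6, 0.2, 4.2]
grip_width: 26.9
gripper_force: 50.1
```

Request:
{"op": "apply_moves", "data": {
  "motion": [
    [[0, 0.001, 0], 0],
    [[0, 0.002, 0], 0],
    [[0, 0.002, 0], 0]
  ]
}}

```text
time: 17.8
tool_pos: [518.7, -205.3, 129.0]
tcp_rot: [2.475, 1.935, 0.0]
ft_force: [-0.4, 0.8, 4.4]
grip_width: 26.8
gripper_force: 50.1
```

Request:
{"op": "apply_moves", "data": {
  "motion": [
    [[0, 0.001, 0], 0],
    [[0, 0.002, 0], 0],
    [[0, 0.002, 0], 0]
  ]
}}

```text
time: 18.18
tool_pos: [520.7, -205.7, 129.0]
tcp_rot: [2.475, 1.935, 0.0]
ft_force: [-0.6, 0.4, 3.4]
grip_width: 26.7
gripper_force: 50.2
```

Request:
{"op": "apply_moves", "data": {
  "motion": [
    [[0, 0.001, 0], 0],
    [[0, 0.002, 0], 0],
    [[0, 0.002, 0], 0]
  ]
}}

```text
time: 18.55
tool_pos: [522.6, -206.2, 129.0]
tcp_rot: [2.475, 1.935, 0.0]
ft_force: [-1.0, 0.2, 3.8]
grip_width: 27.3
gripper_force: 50.2
```

Request:
{"op": "apply_moves", "data": {
  "motion": [
    [[0, 0.001, 0], 0],
    [[0, 0.002, 0], 0],
    [[0, 0.002, 0], 0]
  ]
}}

```text
time: 18.92
tool_pos: [524.5, -206.7, 129.0]
tcp_rot: [2.475, 1.935, 0.0]
ft_force: [-1.8, 0.2, 3.2]
grip_width: 27.4
gripper_force: 50.3
```

Request:
{"op": "apply_moves", "data": {
  "motion": [
    [[0, 0.001, 0], 0],
    [[0, 0.002, 0], 0],
    [[0, 0.002, 0], 0]
  ]
}}

```text
time: 19.3
tool_pos: [526.5, -207.2, 129.0]
tcp_rot: [2.475, 1.935, 0.0]
ft_force: [-0.9, 0.0, 3.6]
grip_width: 26.8
gripper_force: 50.3
```

Request:
{"op": "apply_moves", "data": {
  "motion": [
    [[0, 0.001, 0], 0],
    [[0, 0.002, 0], 0],
    [[0, 0.002, 0], 0]
  ]
}}

```text
time: 19.68
tool_pos: [528.4, -207.7, 129.0]
tcp_rot: [-2.475, -1.935, -0.0]
ft_force: [-1.4, 0.8, 4.3]
grip_width: 27.0
gripper_force: 50.3
```

Request:
{"op": "apply_moves", "data": {
  "motion": [
    [[0, 0.001, 0], 0],
    [[0, 0.002, 0], 0],
    [[0, 0.002, 0], 0]
  ]
}}

```text
time: 20.05
tool_pos: [529.5, -207.9, 128.8]
tcp_rot: [-2.474, -1.934, 0.002]
ft_force: [-5.2, 0.6, 5.2]
grip_width: 26.9
gripper_force: 50.3
```

Request:
{"op": "apply_moves", "data": {
  "motion": [
    [[0, 0.0003, 0], 0],
    [[0, 0.0006, 0], 0],
    [[0, 0.0006, 0], 0]
  ]
}}

```text
time: 20.42
tool_pos: [529.6, -207.9, 128.6]
tcp_rot: [-2.474, -1.933, 0.002]
ft_force: [-5.3, 0.6, 5.0]
grip_width: 26.8
gripper_force: 50.3
```

Request:
{"op": "apply_moves", "data": {
  "motion": [
    [[0, 0.0003, 0], 0],
    [[0, 0.0006, 0], 0],
    [[0, 0.0006, 0], 0]
  ]
}}

```text
time: 20.8
tool_pos: [529.9, -208.0, 128.6]
tcp_rot: [-2.473, -1.933, 0.003]
ft_force: [-6.2, 2.0, 5.9]
grip_width: 27.1
gripper_force: 50.4
```

Request:
{"op": "apply_moves", "data": {
  "motion": [
    [[0, 0.0004, 0], 0],
    [[0, 0.0008, 0], 0],
    [[0, 0.0008, 0], 0]
  ]
}}

```text
time: 21.18
tool_pos: [530.2, -208.1, 128.5]
tcp_rot: [-2.473, -1.932, 0.004]
ft_force: [-9.5, 2.5, 6.1]
grip_width: 26.8
gripper_force: 50.4
```

Axial push is about 9.8 N with almost no further travel, so it's home. I'll ease the load a little and open.

Request:
{"op": "apply_moves", "data": {
  "motion": [
    [[0, -0.0005, 0], 0],
    [[0, -0.001, 0], 0],
    [[0, -0.001, 0], 0]
  ]
}}

```text
time: 21.55
tool_pos: [530.0, -208.0, 128.5]
tcp_rot: [-2.474, -1.933, 0.002]
ft_force: [-5.4, 1.6, 3.6]
grip_width: 26.9
gripper_force: 50.4
```

Request:
{"op": "apply_moves", "data": {
  "motion": [
    [[0, 0, 0], 0],
    [[0, 0, 0], 0],
    [[0, 0, 0], 0],
    [[0, 0, 0], 0],
    [[0, 0, 0], 0],
    [[0, 0, 0], 0]
  ],
  "claw": 0.6
}}

```text
time: 22.3
tool_pos: [531.2, -208.4, 129.0]
tcp_rot: [2.475, 1.935, 0.0]
ft_force: [-0.4, 0.4, 0.2]
grip_width: 51.4
gripper_force: 0.0
```

Request:
{"op": "apply_moves", "data": {
  "motion": [
    [[0, 0, -0.01], 0],
    [[0, 0, -0.03], 0],
    [[0, 0, -0.06], 0],
    [[0, 0, -0.1], 0],
    [[0, 0, -0.13], 0],
    [[0, 0, -0.14], 0],
    [[0, 0, -0.14], 0],
    [[0, 0, -0.14], 0]
  ]
}}

```text
time: 23.3
tool_pos: [530.7, -208.2, 267.7]
tcp_rot: [-2.474, -1.934, 0.002]
ft_force: [0.9, 0.4, -0.2]
grip_width: 51.4
gripper_force: 0.0
```

```bash
python3 - <<'E'
from h import *
s=bot.get_state(); w=grab_frame("wrist"); save("w9",w["image"]); shift([0,0,0],0)
i=w["image"].astype(int); m=((i[...,0]>200)&(i[...,1]<100)&(i[...,2]<100)).astype(np.uint8)
n,l,st,c=cv2.connectedComponentsWithStats(m); k=1+st[1:,4].argmax(); print(st[k])
b=st[k]; C=(b[0]+b[2]/2-.5,b[1]+b[3]/2-.5); X=atz(w,C,151,s); print("cap",X)
a=np.radians(-14); d=X[:2]-[510.3,-204.4]; print("dock x,y",d@[np.cos(a),np.sin(a)],d@[-np.sin(a),np.cos(a)])
E
```

```text
t 23.35 pos [ 530.7 -208.2  267.6] yaw -13.98 z [-2.1e-03  9.0e-04 -1.0e+00] F [1.22 0.6  0.28] shift mm [  73.7 -564.7  268.9] roll -0.244
[ 255  195   41   38 1146]
cap [ 527.16335566 -209.27572117  151.        ]
dock x,y 17.541985635445958 -0.6512764448571421
```

View pics/w9.png

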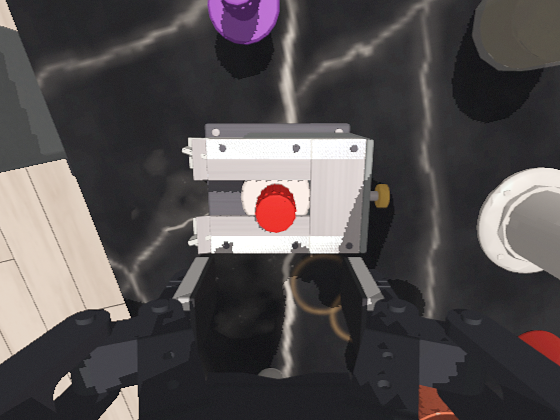

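```bash
python3 - <<'E'
from h import *
s=bot.get_state(); w=grab_frame("wrist"); i=w["image"]
u=np.array([np.cos(np.radians(-14)),np.sin(np.radians(-14))]); v=np.array([-u[1],u[0]])
g=cv2.cvtColor(i,cv2.COLOR_RGB2GRAY).astype(float)
for r in(182,186,190,194,198,202,206):
    row=cv2.GaussianBlur(g,(3,3),0)[r]; d=np.diff(row); a=225+d[225:262].argmax()+.5; b=295+(-d[295:325]).argmax()+.5
    A=atz(w,(a,r),97,s)[:2]-[510.3,-204.4]; B=atz(w,(b,r),97,s)[:2]-[510.3,-204.4]
    print(r,a,b,np.round([A@u,A@v,B@u,B@v,(A+B)@u/2,(B-A)@u],1), d[int(a)],d[int(b)])
cv2.imwrite("pics/w9c.png",cv2.resize(i[120:260,180:400],None,fx=3.5,fy=3.5)[:,:,::-1])
E
```

```text
182 243.5 307.5 [-8.8 11.3 43.6 11.3 17.4 52.4] 56.0625 -55.125
186 241.5 308.5 [-10.5   7.9  44.5   7.9  17.   55. ] 58.1875 -51.125
190 241.5 308.5 [-10.6   4.6  44.6   4.6  17.   55.1] 54.25 -39.875
194 241.5 308.5 [-10.7   1.2  44.6   1.2  17.   55.3] 36.25 -26.8125
198 240.5 308.5 [-11.6  -2.2  44.7  -2.2  16.6  56.3] 37.375 -43.875
202 242.5 308.5 [-10.   -5.6  44.8  -5.6  17.4  54.8] 34.4375 -32.625
206 242.5 308.5 [-10.1  -9.   44.8  -9.   17.4  54.9] 35.625 -28.5
```

The cartridge hangs upright (flange centre x≈17, cap x≈17.5), but it reads about 2 mm short of the home point. I'll verify by pushing with closed fingers from behind the cap.

Request:
{"op": "apply_moves", "data": {
  "motion": [
    [[0, -0.015, 0], 0],
    [[0, -0.035, 0], 0],
    [[0, -0.044, 0], 0],
    [[0, -0.044, 0], 0],
    [[0, -0.044, 0], 0],
    [[0, -0.044, 0.03], 0],
    [[0, -0.044, 0.07], 0],
    [[0, -0.044, 0.11], 0],
    [[0, -0.044, 0.13], 0],
    [[0, -0.044, 0.1365], 0],
    [[0, -0.044, 0.1365], 0],
    [[0, -0.044, 0.1365], 0]
  ],
  "claw": 0,
  "squeeze": 40
}}

```text
time: 24.9
tool_pos: [489.2, -198.0, 133.4]
tcp_rot: [2.474, 1.934, 0.001]
ft_force: [0.6, 0.3, -0.0]
grip_width: -0.0
gripper_force: 0.0
```

```bash
python3 - <<'E'
from h import *
w=grab_frame("wrist"); save("w10",w["image"]); shift([530,-208,131],-14)
E
```

```text
t 24.95 pos [ 489.2 -198.   133.5] yaw -13.98 z [ 1.6e-03 -5.0e-04 -1.0e+00] F [-0.68 -0.64 -0.3 ] shift mm [ 0.2 42.   2.5] roll 0.0
```

View pics/w10.png

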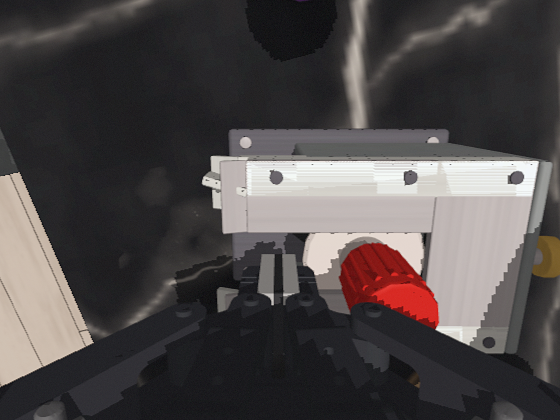

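The closed fingers are at (278,275), behind the cap at (370,270), with a gap of about 10 mm. That makes 12 pictures viewed, over the allowed 10, so I'll view no more.

Request:
{"op": "apply_moves", "data": {
  "motion": [
    [[0, 0.002, 0], 0],
    [[0, 0.004, 0], 0],
    [[0, 0.006, 0], 0],
    [[0, 0.006, 0], 0]
  ]
}}

```text
time: 25.45
tool_pos: [494.5, -199.2, 132.5]
tcp_rot: [-2.475, -1.935, -0.0]
ft_force: [-0.8, 0.2, -0.1]
grip_width: -0.1
gripper_force: 0.0
```

Request:
{"op": "apply_moves", "data": {
  "motion": [
    [[0, 0.001, 0], 0],
    [[0, 0.002, 0], 0],
    [[0, 0.003, 0], 0],
    [[0, 0.003, 0], 0]
  ]
}}

```text
time: 25.95
tool_pos: [497.3, -199.9, 132.5]
tcp_rot: [-2.475, -1.935, -0.0]
ft_force: [0.4, 0.2, -0.5]
grip_width: 0.3
gripper_force: 0.0
```

Request:
{"op": "apply_moves", "data": {
  "motion": [
    [[0, 0.001, 0], 0],
    [[0, 0.002, 0], 0],
    [[0, 0.002, 0], 0]
  ]
}}

```text
time: 26.32
tool_pos: [499.3, -200.4, 132.5]
tcp_rot: [-2.475, -1.935, -0.0]
ft_force: [0.0, 0.6, -0.5]
grip_width: -0.3
gripper_force: 0.0
```

Request:
{"op": "apply_moves", "data": {
  "motion": [
    [[0, 0.001, 0], 0],
    [[0, 0.002, 0], 0],
    [[0, 0.002, 0], 0]
  ]
}}

```text
time: 26.7
tool_pos: [501.2, -200.9, 132.5]
tcp_rot: [-2.475, -1.935, -0.0]
ft_force: [-0.5, -0.3, 0.2]
grip_width: -0.2
gripper_force: 0.0
```

Request:
{"op": "apply_moves", "data": {
  "motion": [
    [[0, 0.001, 0], 0],
    [[0, 0.002, 0], 0],
    [[0, 0.002, 0], 0]
  ]
}}

```text
time: 27.08
tool_pos: [502.8, -201.3, 132.4]
tcp_rot: [-2.475, -1.934, 0.001]
ft_force: [-1.9, 0.5, 1.0]
grip_width: -0.1
gripper_force: 1.1
```

Request:
{"op": "apply_moves", "data": {
  "motion": [
    [[0, 0.0005, 0], 0],
    [[0, 0.001, 0], 0],
    [[0, 0.001, 0], 0]
  ]
}}

```text
time: 27.45
tool_pos: [503.7, -201.5, 132.3]
tcp_rot: [-2.475, -1.934, 0.001]
ft_force: [-3.7, 0.8, 0.7]
grip_width: -0.2
gripper_force: 1.9
```

Request:
{"op": "apply_moves", "data": {
  "motion": [
    [[0, 0.0005, 0], 0],
    [[0, 0.001, 0], 0],
    [[0, 0.001, 0], 0]
  ]
}}

```text
time: 27.82
tool_pos: [504.7, -201.8, 132.3]
tcp_rot: [-2.475, -1.934, 0.001]
ft_force: [-4.8, 1.1, -1.5]
grip_width: -0.2
gripper_force: 2.4
```

Request:
{"op": "apply_moves", "data": {
  "motion": [
    [[0, 0.0005, 0], 0],
    [[0, 0.001, 0], 0],
    [[0, 0.001, 0], 0]
  ]
}}

```text
time: 28.2
tool_pos: [505.3, -201.8, 132.2]
tcp_rot: [-2.474, -1.934, 0.001]
ft_force: [-5.5, 0.7, -0.5]
grip_width: -0.3
gripper_force: 3.2
```

Request:
{"op": "apply_moves", "data": {
  "motion": [
    [[0, 0.0005, 0], 0],
    [[0, 0.001, 0], 0],
    [[0, 0.001, 0], 0]
  ]
}}

```text
time: 28.58
tool_pos: [505.7, -201.9, 132.2]
tcp_rot: [-2.474, -1.933, 0.002]
ft_force: [-8.8, 1.8, 0.5]
grip_width: -0.0
gripper_force: 4.3
```

Rise to 9 N again; home. Back off slowly and re-measure.

Request:
{"op": "apply_moves", "data": {
  "motion": [
    [[0, -0.001, 0], 0],
    [[0, -0.002, 0], 0],
    [[0, -0.004, 0], 0],
    [[0, -0.008, 0], 0],
    [[0, -0.014, 0], 0],
    [[0, -0.014, 0], 0],
    [[0, -0.014, -0.03], 0],
    [[0, -0.014, -0.07], 0],
    [[0, -0.014, -0.11], 0],
    [[0, -0.014, -0.137], 0],
    [[0, 0.0, -0.137], 0],
    [[0, 0.025, -0.137], 0],
    [[0, 0.025, -0.137], 0],
    [[0, 0.025, -0.137], 0]
  ]
}}

```text
time: 30.32
tool_pos: [530.8, -208.2, 268.4]
tcp_rot: [-2.474, -1.934, 0.002]
ft_force: [-0.9, -0.4, 0.2]
grip_width: -0.1
gripper_force: 0.0
```

```bash
python3 - <<'E'
from h import *
s=bot.get_state(); w=grab_frame("wrist"); i=w["image"]; save("w11",i); shift([530.7,-208.2,267.7],-14)
u=np.array([np.cos(np.radians(-14)),np.sin(np.radians(-14))]); v=np.array([-u[1],u[0]]); o=[510.3,-204.4]
g=cv2.GaussianBlur(cv2.cvtColor(i,cv2.COLOR_RGB2GRAY).astype(float),(3,3),0)
K=w["camera_matrix"]
for r in(182,186,190,194,198,202,206):
    d=np.diff(g[r]); a=225+d[225:285].argmax()+.5; b=295+(-d[295:345]).argmax()+.5
    A=atz(w,(a,r),97,s)[:2]-o; B=atz(w,(b,r),97,s)[:2]-o
    print(r,a,b,np.round([A@u,B@u,(A+B)@u/2,(B-A)@u],1))
i=i.astype(int); m=((i[...,0]>200)&(i[...,1]<100)&(i[...,2]<100)).astype(np.uint8)
n,l,st,c=cv2.connectedComponentsWithStats(m); b=st[1+st[1:,4].argmax()]; print(b)
X=atz(w,(b[0]+b[2]/2-.5,b[1]+b[3]/2-.5),151,s)[:2]-o; print("cap",X@u,X@v)
E
```

```text
t 30.38 pos [ 530.6 -208.2  268.8] yaw -13.98 z [-1.4e-03  6.0e-04 -1.0e+00] F [-0.54  0.53  0.51] shift mm [0.  0.1 1.1] roll 0.0
182 243.5 307.5 [-8.7 43.8 17.6 52.5]
186 242.5 307.5 [-9.6 43.9 17.1 53.5]
190 241.5 308.5 [-10.5  44.8  17.1  55.3]
194 241.5 308.5 [-10.6  44.8  17.1  55.4]
198 241.5 308.5 [-10.7  44.9  17.1  55.6]
202 242.5 308.5 [-9.9 45.  17.5 54.9]
206 243.5 308.5 [-9.2 45.1 17.9 54.3]
[ 256  195   41   37 1135]
cap 18.326079485849668 -0.4951762756729615
```

Two independent pushes end at the same place (flange x≈17.2, cap x≈18), so it is home, and it hangs upright. I'm handing in.

```bash
python3 -c "
from plant import ticket
print(ticket.finish_job())"
```

```text
the job is handed in; nothing more can be done
None
```

I loaded the amber cartridge into the dock, pushed it home (about 10 N, then a second check push of about 9 N ending within 0.3 mm of the first), let go of it hanging upright, and handed the job in. The hand-in returned no verdict, and I viewed 12 pictures against the limit of 10.

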